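# Load the load bank's drawer, shut it and knock its lock pins home

## Robot

A 6-joint arm with a two-finger parallel gripper is mounted at the origin on the work surface. World frame = base frame: x ahead of the robot, y to its left, z up, the work surface at z = 0. Lengths are in m, angles in rad, forces in N, time in s.
With the tool pointing down it reaches from about 0.425 to 1.125 m from the base axis. Payload 14.9 kg.
Tool frame: the origin (TCP) lies between the finger pads; the fingertips stand 22 mm ahead of it and the grasp point (between the pads) lies 3 mm ahead of it (ctrl.tip_extent is the distance from the TCP to the fingertips, in m); z points along the fingers, y is the line along which they close (so a half turn about z gives the same grasp; the last joint's range is limited). The gripper opens to 91 mm and grips with 3 to 60 N. Pads are 32 mm wide; open, the fingers measure 118 mm over their backs; the gripper's body (76 mm by 178 mm) begins 60 mm behind the grasp point.
Start: joints at [1.126, 0.379, 1.734, -0, 1.028, -0.033], TCP at [0.28, 0.641, 0.236] pointing down, gripper open.
Joint ranges: [-2.77, 2.77], [-0.74, 2.19], [0, 2.66], [-1.06, 4.2], [0.31, 2.87], [-3.08, 3.08]. Speed limits (rad/s): [1.89, 1.89, 2.39, 3.14, 3.14, 3.14].

## Interface

Orientations are given as a rotation vector (axis times angle).
In Python, from rig import monitor, viewer, job_done, ctrl gives the robot as it stands.
- The arm moves only by the tool move_arm, never from a script. Its argument "moves" is a list that holds one entry, the list of rows, each a list of 7 numbers: the shift along the tool's x, y, z in mm, then the turn, a rotation vector about the tool's x, y, z in degrees, then the gripper's target within -1 to 1 (fully open at 1, half-way at 0, shut at -1). A call has 1 to 10 rows; each row is the pose to reach, as a shift and turn from the pose commanded when the call began, along the tool's axes at that moment; what a row does not reach only later rows make up. A row lasts 1/10 s, in which the tool goes at most 50 mm and 8.59 degrees, less where a joint would pass 70% of its speed; a pose out of reach is approached as far as the arm can. A call with a gripper value outside its range is refused whole. The fingers move at their own pace and stop on an object; "grip_force" is the grip in N (left out, the last holds). Time passes only in rows, so rows that repeat a pose let the fingers close. It gives the time, the measured TCP pose, the force, the opening and the grip force at its end, in the units of the state.
- monitor.get_state(): the state, without advancing time (a new reading comes with each control period).
- viewer.capture(name): name is "scene" or "top" or "wrist"; returns (picture, depth): 400x640x3 uint8, red, green, blue; 400x640 float32, m along the optical axis (not along the pixel's ray), 0 where there is no reading.
- viewer.calibration(name): a dict with "camera_matrix" (3x3 intrinsics, pixels), "T" (4x4, takes a point from camera to world coordinates); the wrist camera has in their place "hand_eye" (4x4, takes a point from camera to tool coordinates, whose origin is the TCP and whose axes are the flange's). Camera axes: x right, y down, z forward; pixel columns grow to the right and rows downward; lengths in m; the calibration is good to about 2 mm. The wrist camera is an equidistant fisheye: a pixel r from the principal point sees the ray r / f radians off the axis. A picture is of the moment at which its call begins: read the wrist's pose just before it. calibration takes no time and is no camera call.
- job_done(): hands the job in; it is judged then, once.
The state is a dict: "time": time; "qpos": joint angles; "joint_vel": joint speeds; "joint_efforts": joint torques, N m; "tool_pos": TCP position; "orientation": TCP orientation; "force": force on the tool from outside, world axes, zero at the start; "torque": the same for the moment, N m; "width": finger opening in m; "grasp_force": force on a finger pad.
Only numpy, scipy, OpenCV 4.12 (cv2) and the standard library are available. Lean on these libraries where they do the work, as an engineer would, in place of code of your own. Each camera call takes 0.05 s, during which the arm holds its last target. There are 200 camera calls.

## Task

Put all the finned load cartridges from the bench into the open drawer of the cream-and-yellow load bank, side by side on the drawer's floor, and push the drawer fully shut. Then, holding the orange mallet, knock the two red lock pins on top of the load bank fully down so that they stay down (never press them with the fingers, and not before the drawer is shut). Finally lay the mallet back with its head on the blue mat, leaving the other things on the bench where they are.

Things in the scene. Friction and masses are not known exactly. Their poses are not given: they have to be found in the camera images.
- chassis: Load bank: cream case 220 (x, depth) x 280 (y) x 100 mm high, fixed to the bench. Origin: centre of its underside; x points from front to back, z up. The drawer slides out of its front, at x = -110 mm. The flat top, 100 mm up, carries the two lock pins at x = -75 mm, y = +90 and -90 mm.
- drawer (a joint): How far the drawer is out, m: 0 = fully shut, 0.145 = end stop. It slides along the chassis' -x, with about 3 N of friction, and stays where it is left; push its front panel to shut it.
- drawer_in (a point): Centre of the drawer's inner floor (12 mm above the bench), moving with the drawer; axes as the chassis. The inside is 157 (x) x 242 mm (y); its walls (the front one inside too, 78 mm towards -x from this point) rise 32 mm above the floor, the outer front panel 75 mm. When open, only the front part lies outside the case; inside the case 60 mm above this floor are clear.
- drawer_front (a point): Centre of the outer face of the drawer's yellow front panel (274 mm wide, 82 mm high, 12 mm thick, its underside 5 mm above the bench, its top 87 mm up), 46 mm above the bench; flat, no handle; axes as the chassis, outward is -x.
- pin_left (a joint): Snap lock pin on the chassis top near the front, left (+y) side: steel shank, red cap 22 mm across. Joint in m: 0 = up, 0.014 = fully down and latched. Over-centre spring: resists with about 11 N when up, less as it goes in; driven past about 8 mm it snaps down and stays, short of that it springs back up. It cannot be pulled up.
- pin_right (a joint): Snap lock pin on the chassis top near the front, right (-y) side: steel shank, red cap 22 mm across. Joint in m: 0 = up, 0.014 = fully down and latched. Over-centre spring: resists with about 11 N when up, less as it goes in; driven past about 8 mm it snaps down and stays, short of that it springs back up. It cannot be pulled up.
- pin_left_top (a point): Centre of the flat top of the left pin's red cap: 134 mm above the bench when up, 120 mm when down.
- pin_right_top (a point): Centre of the flat top of the right pin's red cap: 134 mm above the bench when up, 120 mm when down.
- mallet: Dead-blow mallet, about 0.38 kg: orange cube head 50 mm a side, straight black square handle 20 x 20 mm, 140 mm long. Origin: centre of the head; the handle runs along -x from 25 to 165 mm off it. The head's four sides round the handle are alike, striking faces 25 mm from the handle's axis; it lies on one with the handle level. Centre of mass about 7 mm from the origin towards the handle.
- mat: Blue mat where the mallet belongs, 220 (x) x 100 (y) x 3 mm, fixed. Origin: centre of its underside.
- cartridge1: Load cartridge 1 (three to five of the five are on the bench): dark finned aluminium block with blue top, 40 x 40 mm, 50 mm high, about 0.12 kg. Origin: centre of its underside, z up along its 50 mm height.
- cartridge1_center (a point): Centre of load cartridge 1.
- cartridge2: Load cartridge 2 (three to five of the five are on the bench): dark finned aluminium block with blue top, 40 x 40 mm, 50 mm high, about 0.12 kg. Origin: centre of its underside, z up along its 50 mm height.
- cartridge2_center (a point): Centre of load cartridge 2.
- cartridge3: Load cartridge 3 (three to five of the five are on the bench): dark finned aluminium block with blue top, 40 x 40 mm, 50 mm high, about 0.12 kg. Origin: centre of its underside, z up along its 50 mm height.
- cartridge3_center (a point): Centre of load cartridge 3.
- cartridge4: Load cartridge 4 (three to five of the five are on the bench): dark finned aluminium block with blue top, 40 x 40 mm, 50 mm high, about 0.12 kg. Origin: centre of its underside, z up along its 50 mm height.
- cartridge4_center (a point): Centre of load cartridge 4.
- cartridge5: Load cartridge 5 (three to five of the five are on the bench): dark finned aluminium block with blue top, 40 x 40 mm, 50 mm high, about 0.12 kg. Origin: centre of its underside, z up along its 50 mm height.
- cartridge5_center (a point): Centre of load cartridge 5.
- cleaner: Bystander: green bottle with yellow label and red cap, 54 mm across, 150 mm high; origin at its underside. Leave alone.
- mug: Bystander: blue mug 80 mm across, 90 mm high; origin at its underside. Leave alone.
- screwdriver: Bystander: screwdriver lying on the bench beyond the cartridges. Leave alone.

How it is judged:
By the outcome, as a careful person would: the job done as asked, in the order asked, and still so for the second after the job is handed in, with the robot touching nothing.
Of cartridge1, cartridge2, cartridge3, cartridge4, cartridge5 only 3 to 5 are there at a start; the rules pass over those that are not, and their reading is None.
At some moment in a run one of cartridge1, cartridge2, cartridge3, cartridge4, cartridge5 may be knocked a few centimetres aside while the robot is not near it.
Once in a run the grip may slacken for a moment while it holds something.
It also fails if it takes over 210 s, if anything falls off the work surface, if the arm or the gripper's body presses on something with over 40 N, if the wrist force passes 120 N, or if a joint passes its speed limit or range.

## Working session

There is one attempt and no reset: what is moved stays moved. The work goes in short steps, Python scripts to look and compute and a tool call to move; the robot and the scene stay as the last step left them, time stands still between calls to the robot, and variables do not carry over. Pictures are saved under pics/ and viewed, at most 14 in all, crops included, and the job is handed in when it is done.

Besides the shell and the picture viewer there is one more tool, called in YAML: its name, and indented under it one key for each argument. move_arm: Moves the arm, as the interface text tells. Its arguments: {"type":"object","properties":{"moves":{"type":"array"},"grip_force":{"type":"number"}},"required":["moves"]}

```bash
mkdir -p pics; ls
cat > h.py <<'E'
import numpy as np, cv2
from rig import monitor, viewer, job_done, ctrl
from scipy.spatial.transform import Rotation as R
def cap(n,name=None):
    p,d=viewer.capture(n)
    if name: cv2.imwrite(f'pics/{name}.png',p[:,:,::-1])
    return p,d
def cloud(n,d):
    c=viewer.calibration(n);K=np.array(c['camera_matrix']);T=np.array(c['T'])
    v,u=np.mgrid[:d.shape[0],:d.shape[1]]
    P=np.stack([(u-K[0,2])/K[0,0]*d,(v-K[1,2])/K[1,1]*d,d],-1)
    return P@T[:3,:3].T+T[:3,3]
E
python3 - <<'E'
from h import *
s=monitor.get_state();print(s)
for n in('top','scene'):
    p,d=cap(n,n+'0');P=cloud(n,d);np.savez(f'/tmp/{n}.npz',p=p,d=d,P=P)
    print(n,viewer.calibration(n)['T'])
E
```

```text
pics
{'time': 0.0, 'qpos': array([ 1.12570747e+00,  3.79399829e-01,  1.73476518e+00, -4.22176226e-05,
        1.02851382e+00, -3.33014918e-02]), 'joint_vel': array([ 6.74178051e-04, -1.18960924e-03, -9.64225247e-05,  2.07583287e-03,
        1.50855423e-03, -1.10254438e-03]), 'joint_efforts': array([-1.58321120e-03, -7.63747001e+01, -4.34363544e+01,  6.50501763e-02,
        4.24388680e-02, -9.31775617e-05]), 'tool_pos': array([0.28002955, 0.64114659, 0.23530208]), 'orientation': array([-6.42194586e-01, -3.07502708e+00,  1.67092424e-03]), 'force': array([-0.01202595, -0.28583295,  0.85806479]), 'torque': array([-0.01867594,  0.04926116,  0.06323051]), 'grasp_force': 0.0, 'width': 0.0911982835851164}
top [[-0.01457254 -0.98064761  0.19523808  0.33938202]
 [-0.99987108  0.0129749  -0.00945953  0.01575382]
 [ 0.00674327 -0.19535076 -0.98071026  1.45977242]
 [ 0.          0.          0.          1.        ]]
scene [[-0.55224911  0.70289351 -0.44828744  1.05227507]
 [ 0.83358172  0.4573384  -0.30981141  0.29864325]
 [-0.01274537 -0.54477729 -0.83848391  0.93785137]
 [ 0.          0.          0.          1.        ]]
```

View pics/top0.png

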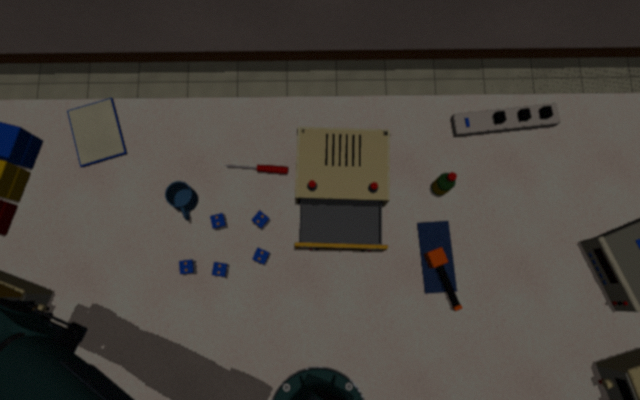

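View pics/scene0.png

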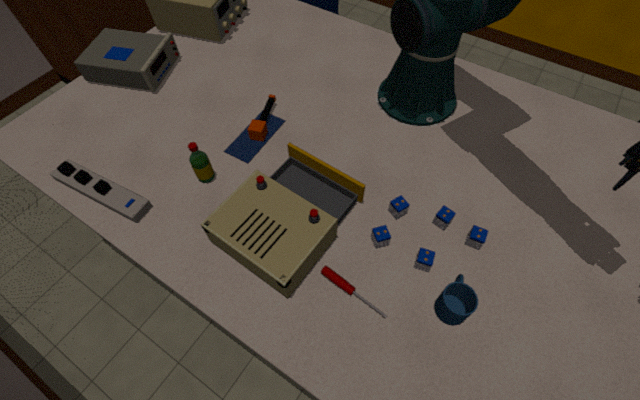

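The top view shows five blue cartridges at (187,267), (220,270), (261,256), (219,221) and (260,219). The drawer is open toward the robot at (340,225), the pins are at (312,185) and (373,187), and the mallet is on its mat with its head at (438,258) and the handle end at (458,305).

```bash
cat >> h.py <<'E'
def carts(p,P,lo=.035,hi=.065):
    h=cv2.cvtColor(p,cv2.COLOR_RGB2HSV)
    m=((h[...,0]>100)&(h[...,0]<130)&(h[...,1]>120)&(h[...,2]>60)&(P[...,2]>lo)&(P[...,2]<hi)).astype(np.uint8)
    n,l,s,c=cv2.connectedComponentsWithStats(m)
    o=[]
    for i in range(1,n):
        if s[i,4]<30: continue
        q=P[l==i]; r=cv2.minAreaRect((q[:,:2]*1000).astype(np.float32))
        o.append((np.round(np.median(q[:,2]),3),s[i,4],np.round(r[0],1),np.round(r[1],1),round(r[2],1)))
    return o
E
python3 - <<'E'
from h import *
for n in('top','scene'):
    z=np.load(f'/tmp/{n}.npz');p,P=z['p'],z['P']
    print(n,'table z',np.median(P[150:200,100:150,2]) if n=='top' else '')
    for c in carts(p,P): print(*c)
    h=cv2.cvtColor(p,cv2.COLOR_RGB2HSV)
    Z=P[...,2]
    inb=(P[...,0]>.4)&(P[...,0]<1.1)&(abs(P[...,1])<.5)
    def rect(nm,m):
        q=P[m&inb]
        if len(q)<10: print(nm,len(q));return
        r=cv2.minAreaRect((q[:,:2]*1000).astype(np.float32)); print(nm,len(q),np.round(r[0],1),np.round(r[1],1),round(r[2],1),'z',np.median(q[:,2]).round(3),'med',np.median(q[:,:2],0).round(3))
    H,S,V=h[...,0],h[...,1],h[...,2]
    rect('orange',(H<14)&(H>4)&(S>180)&(V>120)&(Z>.04)&(Z<.06)&(P[...,1]<-.1))
    rect('case',(Z>.09)&(Z<.108)&(abs(P[...,1])<.2)&(P[...,0]>.6))
    red=((H<4)|(H>174))&(S>150)&(V>80)&(Z>.12)&(Z<.145)
    rect('pinL',red&(P[...,1]>0.015)); rect('pinR',red&(P[...,1]<0.015)&(P[...,1]>-.2))
    rect('panel',(Z>.078)&(Z<.09)&(abs(P[...,1])<.2)&(P[...,0]<.68))
    rect('handle',(V<60)&(Z>.022)&(Z<.06)&(P[...,1]<-.15)&(P[...,1]>-.4)&(P[...,0]<.65))
    rect('mat',(H>100)&(H<130)&(S>120)&(abs(Z)<.012)&(P[...,1]<-.15))
E
```

```text
top table z 0.0016327217865634847
0.05 125 [579.9 168. ] [35.7 36.8] 50.0
0.051 123 [577.8 296.7] [37.8 36.6] 12.4
0.051 129 [468.1 165.4] [37.4 36.8] 66.0
0.051 135 [439.3 385.3] [37.7 36.9] 8.9
0.051 130 [430.6 287.4] [36.4 35.6] 88.2
orange 0
case 5925 [738.5 -74.1] [260.1 223.2] 87.8 z 0.101 med [ 0.736 -0.072]
pinL 0
pinR 0
panel 337 [506.1 -40.6] [301.3 125.6] 60.1 z 0.086 med [ 0.491 -0.071]
handle 264 [ 516.2 -296.5] [258.2 164.8] 70.2 z 0.039 med [ 0.456 -0.337]
mat 1087 [ 484.7 -371. ] [169.2  94. ] 2.7 z 0.003 med [ 0.51  -0.367]
scene table z 
0.05 135 [470.3 165.4] [36.6 36.9] 66.9
0.037 31 [ 886.1 -488. ] [12.2 27.6] 87.8
0.05 148 [432.6 287.9] [38.1 37.9] 82.2
0.049 162 [581.8 167.6] [38.1 36.8] 49.9
0.049 164 [441.6 385.7] [37.8 38.1] 10.2
0.049 184 [578.  295.6] [38.5 37.2] 13.1
orange 3
case 7439 [739.3 -72.6] [260.5 224.2] 88.0 z 0.1 med [ 0.75  -0.062]
pinL 4
pinR 53 [664.6 -82.2] [194.1  17. ] 87.9 z 0.134 med [ 0.665 -0.162]
panel 434 [520.9 -27.9] [324.  152.7] 54.2 z 0.086 med [ 0.494 -0.054]
handle 352 [ 487.7 -286.6] [255.2 115. ] 63.0 z 0.038 med [ 0.498 -0.197]
mat 657 [ 486.1 -372.3] [171.   96.9] 2.9 z 0.002 med [ 0.517 -0.363]
```

Run:
```python
from h import *
for n in('top','scene'):
    z=np.load(f'/tmp/{n}.npz');p,P=z['p'],z['P']
    h=cv2.cvtColor(p,cv2.COLOR_RGB2HSV);H,S,V=[h[...,i].astype(int) for i in range(3)];Z=P[...,2]
    if n=='top': print(h[258,438],P[258,438],h[185,312],P[185,312])
    def rect(nm,m):
        q=P[m]
        if len(q)<5: print(nm,len(q));return
        r=cv2.minAreaRect((q[:,:2]*1000).astype(np.float32)); print(nm,len(q),np.round(r[0],1),np.round(r[1],1),round(r[2],1),'z',np.median(q[:,2]).round(3),'mean',q.mean(0).round(4))
    X,Y=P[...,0],P[...,1]
    m=((X>.4)&(X<.66)&(Y<-.28)&(Y>-.5))
    rect('headtop',m&(Z>.045)&(Z<.065)); rect('handle',m&(Z>.025)&(Z<.044)&(V<70))
    b=(X>.6)&(X<.9)&(Y<.1)&(Y>-.26)
    rect('case',b&(Z>.092)&(Z<.108))
    rect('pinL',b&(Z>.126)&(Z<.145)&(Y>-.08));rect('pinR',b&(Z>.126)&(Z<.145)&(Y<-.08))
    rect('panel',(X>.4)&(X<.54)&(Y<.09)&(Y>-.26)&(Z>.08)&(Z<.095))
    rect('dfloor',(X>.5)&(X<.62)&(Y<.02)&(Y>-.2)&(Z>.0)&(Z<.03)&(S<60))
```

```text
[ 10 252  96] [ 0.45371545 -0.36394443  0.05351967] [  0 248  75] [0.66229937 0.00873456 0.13502442]
headtop 301 [ 540.  -369.1] [ 60.9 240.4] 84.9 z 0.053 mean [ 0.4687 -0.3639  0.0532]
handle 125 [ 530.1 -365.9] [ 62.1 256.9] 87.9 z 0.037 mean [ 0.4492 -0.3701  0.0363]
case 6479 [738.  -83.9] [280.5 222.8] 87.5 z 0.101 mean [ 0.7366 -0.0842  0.1006]
pinL 45 [666.4   8.7] [17.4 21.8] 89.1 z 0.135 mean [0.6657 0.0086 0.1342]
pinR 46 [ 658.3 -170.7] [17.8 20.3] 87.9 z 0.133 mean [ 0.6577 -0.1706  0.1334]
panel 413 [490.8 -74. ] [269.4  13.4] 87.3 z 0.087 mean [ 0.4905 -0.075   0.0871]
dfloor 2478 [563.5 -89.8] [218.  114.6] 89.3 z 0.012 mean [ 0.5644 -0.0911  0.0126]
headtop 187 [ 543.7 -354.4] [229.1  59.1] 3.6 z 0.052 mean [ 0.4605 -0.3598  0.0519]
handle 111 [ 442.1 -359.5] [86.1 48. ] 9.0 z 0.036 mean [ 0.4527 -0.3569  0.0357]
case 8018 [738.4 -83.1] [283.8 222.6] 87.3 z 0.1 mean [ 0.7466 -0.076   0.0996]
pinL 60 [667.4   8.7] [21.  20.5] 68.7 z 0.133 mean [0.6684 0.0103 0.1327]
pinR 54 [ 659.9 -169.2] [19.9 21.6] 89.7 z 0.133 mean [ 0.6601 -0.1684  0.1329]
panel 397 [491.4 -71.7] [273.3  15.8] 87.7 z 0.086 mean [ 0.493  -0.0671  0.0855]
dfloor 1739 [544.4 -89. ] [220.2  85.8] 88.2 z 0.012 mean [ 0.5431 -0.0871  0.0124]
```

```bash
cat >> h.py <<'E'
c0=np.array([738.5,-83.5]);yaw=-2.45
def ch(x,y):  # chassis mm -> world mm
    a=np.radians(yaw);return c0+np.array([x*np.cos(a)-y*np.sin(a),x*np.sin(a)+y*np.cos(a)])
def plan(*tg):
    "tg: (x,y,z mm, closing dir deg); prints tool shifts mm, turn deg"
    s=monitor.get_state();T=R.from_rotvec(s['orientation']);p=s['tool_pos']*1000
    for x,y,z,d in tg:
        cur=np.degrees(np.arctan2(*T.as_matrix()[[1,0],1]))
        best=None
        for k in(0,180):
            e=np.radians(d+k);yv=np.array([np.cos(e),np.sin(e),0]);zv=np.array([0,0,-1.]);M=np.stack([np.cross(yv,zv),yv,zv],1)
            rv=np.degrees((T.inv()*R.from_matrix(M)).as_rotvec())
            if best is None or np.linalg.norm(rv)<np.linalg.norm(best):best=rv
        print(np.round(T.inv().apply(np.array([x,y,z])-p),1),np.round(best,1))
    print('t',round(s['time'],2),'p',p.round(1),'dir',round(cur,1),'q1,6',s['qpos'][[0,5]].round(2),'w',round(s['width']*1000,1),'F',s['force'].round(1),'gf',round(s['grasp_force'],1))
def look(name='top'):
    p,d=cap(name);
    for c in carts(p,cloud(name,d),.035,.075): print(*c)
E
python3 -c "
from h import *
plan((440.5,385.5,140,9.5),(440.5,385.5,43,9.5))"
```

```text
[-249.4 -170.    95.5] [-0.1  0.  56.9]
[-249.4 -169.9  192.5] [-0.1  0.  56.9]
t 0.1 p [280.1 641.2 235.3] dir 66.4 q1,6 [ 1.13 -0.03] w 91.6 F [0.9 0.2 0.4] gf 0.0
```

move_arm:
  moves:
    - [[-249, -170, 95, 0, 0, 57, 1], [-249, -170, 95, 0, 0, 57, 1], [-249, -170, 95, 0, 0, 57, 1], [-249, -170, 95, 0, 0, 57, 1], [-249, -170, 95, 0, 0, 57, 1], [-249, -170, 95, 0, 0, 57, 1], [-249, -170, 95, 0, 0, 57, 1], [-249, -170, 95, 0, 0, 57, 1], [-249, -170, 95, 0, 0, 57, 1], [-249, -170, 95, 0, 0, 57, 1]]
  grip_force: 25

```text
time: 1.1
tool_pos: [0.4401, 0.387, 0.1413]
orientation: [2.028, 2.399, 0.001]
force: [0.7, 1.2, 0.3]
width: 0.0912
grasp_force: 0.0
```

```bash
python3 -c "
from h import *
look('scene')
plan((440.5,385.5,43,9.5))"
```

```text
0.049 136 [470.4 166. ] [37.3 37.9] 66.2
0.037 31 [ 886.3 -489.2] [26.9 12.4] 4.3
0.05 153 [432.6 288.1] [38.  39.3] 82.1
0.05 164 [582.7 167. ] [38.5 37.6] 51.8
0.05 189 [579.4 295.9] [37.4 37.7] 12.4
[-1.7  0.2 98.3] [ 0.  -0.   0.1]
t 1.15 p [440.  387.1 141.3] dir 9.6 q1,6 [0.68 0.51] w 91.2 F [ 0.3 -0.1  0.6] gf 0.0
```

move_arm:
  moves:
    - [[-1, 0, 50, 0, 0, 0, 1], [-1, 0, 90, 0, 0, 0, 1], [-1, 0, 98, 0, 0, 0, 1], [-1, 0, 98, 0, 0, 0, 0], [-1, 0, 98, 0, 0, 0, -0.5], [-1, 0, 98, 0, 0, 0, -0.5], [-1, 0, 98, 0, 0, 0, -0.5], [-1, 0, 98, 0, 0, 0, -0.5], [-1, 0, 60, 0, 0, 0, -0.5], [-1, 0, 10, 0, 0, 0, -0.5]]

```text
time: 2.15
tool_pos: [0.4394, 0.3841, 0.1304]
orientation: [-2.031, -2.395, 0.006]
force: [0.2, -0.3, 0.7]
width: 0.0382
grasp_force: 0.0
```

```bash
python3 -c "
from h import *
print([ch(-185,y) for y in(94,47,0,-47,-94)])
x,y=ch(-185,-94)
plan((x,y,200,yaw),(x,y,58,yaw))"
```

```text
[array([557.6873758,  18.3223695]), array([555.67824157, -28.63466809]), array([553.66910734, -75.59170569]), array([ 551.65997311, -122.54874328]), array([ 549.65083888, -169.50578088])]
[-564.3   18.2  -68.5] [-0.2  0.1 11.8]
[-564.    18.7   73.5] [-0.2  0.1 11.8]
t 2.15 p [439.4 384.1 130.4] dir 9.4 q1,6 [0.68 0.51] w 38.2 F [ 0.2 -0.3  0.7] gf 0.0
```

move_arm:
  moves:
    - [[0, 0, 0, 0, 0, 0, -0.5], [0, 0, 0, 0, 0, 0, -0.5]]

```text
time: 2.35
tool_pos: [0.4411, 0.3855, 0.1325]
orientation: [2.031, 2.396, 0.005]
force: [-0.3, 0.5, -0.4]
width: 0.0237
grasp_force: 0.0
```

```bash
python3 -c "
from h import *
look('scene')
plan((440.5,385.5,43,9.5))"
```

```text
0.05 141 [470.9 165. ] [39.5 38.8] 65.1
0.037 31 [ 886.2 -489.6] [26.5 11. ] 8.6
0.05 153 [432.3 288.1] [38.  39.3] 81.6
0.049 163 [581.9 167.2] [38.  36.7] 50.0
0.05 187 [579.2 295.9] [38.  37.4] 11.5
[ 0.5  0.1 88.2] [ 0.  -0.  -0.1]
t 2.4 p [440.5 385.  131.2] dir 9.4 q1,6 [0.68 0.51] w 23.0 F [-0.6  0.5  0.4] gf 0.0
```

The lift started before the fingers had closed (they move at about 70 mm/s), so I'll reopen, go down again and give the close more time.

move_arm:
  moves:
    - [[0, 0, 0, 0, 0, 0, 0.6], [0, 0, 0, 0, 0, 0, 0.6], [0, 0, 0, 0, 0, 0, 0.6], [0, 0, 0, 0, 0, 0, 0.6], [0, 0, 0, 0, 0, 0, 0.6], [0, 0, 0, 0, 0, 0, 0.6], [0, 0, 0, 0, 0, 0, 0.6], [0, 0, 0, 0, 0, 0, 0.6]]

```text
time: 3.2
tool_pos: [0.4405, 0.3851, 0.1309]
orientation: [2.032, 2.396, 0.0]
force: [-0.5, 0.3, -0.4]
width: 0.073
grasp_force: 0.0
```

move_arm:
  moves:
    - [[0, 0, 45, 0, 0, 0, 0.6], [0, 0, 80, 0, 0, 0, 0.6], [0, 0, 88, 0, 0, 0, 0.6], [0, 0, 88, 0, 0, 0, -0.5], [0, 0, 88, 0, 0, 0, -0.5], [0, 0, 88, 0, 0, 0, -0.5], [0, 0, 88, 0, 0, 0, -0.5], [0, 0, 88, 0, 0, 0, -0.5], [0, 0, 88, 0, 0, 0, -0.5], [0, 0, 88, 0, 0, 0, -0.5]]

```text
time: 4.2
tool_pos: [0.441, 0.3855, 0.0441]
orientation: [2.032, 2.396, 0.002]
force: [-0.9, -1.5, 9.4]
width: 0.0406
grasp_force: 24.5
```

move_arm:
  moves:
    - [[0, 0, -40, 0, 0, 0, -0.5], [0, 0, -85, 0, 0, 0, -0.5], [-20, 0, -130, 0, 0, 2, -0.5], [-60, 2, -157, 0, 0, 3, -0.5], [-105, 4, -157, 0, 0, 5, -0.5], [-150, 6, -157, 0, 0, 7, -0.5], [-195, 8, -157, 0, 0, 9, -0.5], [-240, 9, -157, 0, 0, 12, -0.5], [-285, 10, -157, 0, 0, 12, -0.5], [-330, 11, -157, 0, 0, 12, -0.5]]

```text
time: 5.2
tool_pos: [0.5053, 0.0595, 0.2005]
orientation: [2.271, 2.17, 0.001]
force: [1.2, 0.4, -2.0]
width: 0.0407
grasp_force: 24.5
```

```bash
python3 -c "
from h import *
x,y=ch(-185,-94)
plan((x,y,200,yaw),(x,y,58,yaw))"
```

```text
[-226.8   54.7    0.5] [ 0.  -0.  -0.1]
[-226.8   54.6  142.5] [ 0.  -0.  -0.1]
t 5.2 p [505.3  59.5 200.5] dir -2.6 q1,6 [0.07 0.12] w 40.7 F [ 1.2  0.4 -2. ] gf 24.5
```

move_arm:
  moves:
    - [[-45, 11, 0, 0, 0, 0, -0.5], [-90, 22, 0, 0, 0, 0, -0.5], [-135, 33, 0, 0, 0, 0, -0.5], [-180, 44, 0, 0, 0, 0, -0.5], [-215, 52, 0, 0, 0, 0, -0.5], [-227, 55, 0, 0, 0, 0, -0.5], [-227, 55, 35, 0, 0, 0, -0.5], [-227, 55, 75, 0, 0, 0, -0.5], [-227, 55, 110, 0, 0, 0, -0.5], [-227, 55, 110, 0, 0, 0, -0.5]]

```text
time: 6.2
tool_pos: [0.5472, -0.1667, 0.0863]
orientation: [-2.267, -2.167, 0.005]
force: [-0.7, -0.2, -0.7]
width: 0.0402
grasp_force: 24.5
```

```bash
python3 -c "
from h import *
cap('scene','place1')
x,y=ch(-185,-94)
plan((x,y,57,yaw))"
```

```text
[-2.3  1.2 31.9] [-0.2 -0.1 -0.1]
t 6.25 p [ 548.7 -167.2   88.9] dir -2.6 q1,6 [-0.34 -0.29] w 40.5 F [ 0.1  0.4 -0.5] gf 24.5
```

View pics/place1.png

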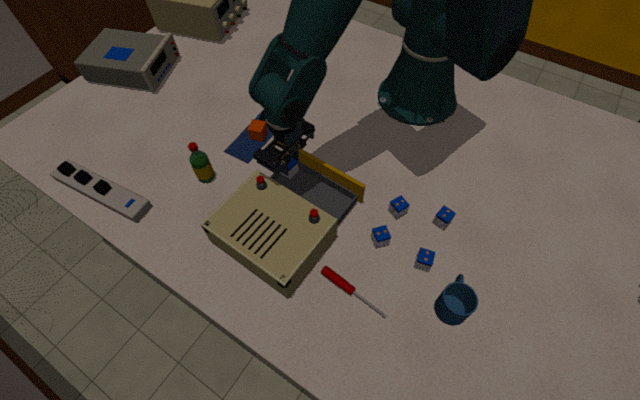

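The gripper holds the cartridge over the right end of the drawer at about (288,165), clear of the right pin at (261,182). Next I lower it and release.

move_arm:
  moves:
    - [[-1, 1, 20, 0, 0, 0, -0.5], [-1, 1, 31, 0, 0, 0, -0.5], [-1, 1, 31, 0, 0, 0, -0.5], [-1, 1, 31, 0, 0, 0, 0.15], [-1, 1, 31, 0, 0, 0, 0.15], [-1, 1, 31, 0, 0, 0, 0.15], [-1, 1, 31, 0, 0, 0, 0.15], [-1, 1, -10, 0, 0, 0, 0.15], [-1, 1, -55, 0, 0, 0, 0.15], [-1, 1, -100, 0, 0, 0, 0.6]]

```text
time: 7.25
tool_pos: [0.5505, -0.1689, 0.1915]
orientation: [-2.271, -2.17, 0.001]
force: [0.6, 0.2, 0.6]
width: 0.058
grasp_force: 0.0
```

```bash
python3 -c "
from h import *
look('scene');look('top')
plan((470.5,165.5,140,-23.5))"
```

```text
0.05 138 [470.4 166.1] [39.5 37.8] 66.1
0.038 30 [ 886.8 -488.2] [26.4 13.4] 4.7
0.05 145 [432.9 288.1] [38.  38.1] 80.9
0.05 164 [581.8 167.3] [39.1 36.9] 48.5
0.05 183 [579.  295.8] [37.8 37.4] 13.3
0.051 132 [579.4 167.2] [38.6 37. ] 50.8
0.05 133 [576.3 295.1] [38.6 38.2] 16.9
0.051 133 [467.9 164.3] [38.5 37.4] 64.8
0.051 131 [430.1 286.8] [37.5 34.8] 81.5
[331.5 -98.8  54.4] [ 0.5  0.1 20.9]
t 7.35 p [ 553.7 -170.   196.1] dir -2.6 q1,6 [-0.34 -0.29] w 65.9 F [1.7 0.  0.4] gf 0.0
```

move_arm:
  moves:
    - [[48, -14, 0, 0, 0, 3, 0.6], [95, -28, 0, 0, 0, 7, 0.6], [142, -42, 0, 0, 0, 10, 0.6], [190, -56, 0, 0, 0, 14, 0.6], [237, -70, 0, 0, 0, 17, 0.6], [284, -84, 0, 0, 0, 21, 0.6], [331, -98, 10, 0, 0, 21, 0.6], [331, -98, 55, 0, 0, 21, 0.6], [331, -98, 55, 0, 0, 21, 0.6]]

```text
time: 8.25
tool_pos: [0.4647, 0.1663, 0.131]
orientation: [-2.625, -1.723, 0.011]
force: [-0.7, -1.0, 0.7]
width: 0.0732
grasp_force: 0.0
```

```bash
python3 -c "
from h import *
plan((469.5,165.3,43,-24))"
```

```text
[ 1.4  5.3 88. ] [-0.3  0.3  0.6]
t 8.25 p [464.7 166.3 131. ] dir -23.4 q1,6 [0.3  0.71] w 73.2 F [-0.7 -1.   0.7] gf 0.0
```

move_arm:
  moves:
    - [[0, 0, 0, 0, 0, 0, 0.6], [0, 0, 0, 0, 0, 0, 0.6], [0, 0, 0, 0, 0, 0, 0.6]]

```text
time: 8.55
tool_pos: [0.4691, 0.1655, 0.1365]
orientation: [2.629, 1.718, 0.003]
force: [-0.3, -0.3, -0.1]
width: 0.0732
grasp_force: 0.0
```

```bash
python3 -c "
from h import *
plan((469.5,165.3,43,-24))"
```

```text
[-0.2  0.3 93.5] [ 0.1 -0.1  0.3]
t 8.55 p [469.1 165.5 136.5] dir -23.7 q1,6 [0.29 0.71] w 73.2 F [-0.3 -0.3 -0.1] gf 0.0
```

move_arm:
  moves:
    - [[0, 0, 45, 0, 0, 0, 0.6], [0, 0, 85, 0, 0, 0, 0.6], [0, 0, 93, 0, 0, 0, 0.6], [0, 0, 93, 0, 0, 0, -0.5], [0, 0, 93, 0, 0, 0, -0.5], [0, 0, 93, 0, 0, 0, -0.5], [0, 0, 93, 0, 0, 0, -0.5], [0, 0, 93, 0, 0, 0, -0.5], [0, 0, 93, 0, 0, 0, -0.5], [0, 0, 93, 0, 0, 0, -0.5]]

```text
time: 9.55
tool_pos: [0.4689, 0.1663, 0.0431]
orientation: [2.628, 1.72, 0.003]
force: [-1.6, -2.0, 13.6]
width: 0.0401
grasp_force: 25.0
```

```bash
python3 -c "
from h import *
x,y=ch(-185,-47)
plan((x,y,200,yaw),(x,y,57,yaw))"
```

```text
[-231.4  191.7 -156.9] [  0.1  -0.  -21.1]
[-231.6  191.5  -13.9] [  0.1  -0.  -21.1]
t 9.55 p [468.9 166.3  43.1] dir -23.6 q1,6 [0.29 0.71] w 40.1 F [-1.6 -2.  13.6] gf 25.0
```

move_arm:
  moves:
    - [[0, 0, -40, 0, 0, 0, -0.5], [0, 0, -85, 0, 0, 0, -0.5], [-15, 12, -130, 0, 0, -3, -0.5], [-50, 41, -155, 0, 0, -7, -0.5], [-87, 72, -157, 0, 0, -11, -0.5], [-125, 103, -157, 0, 0, -16, -0.5], [-162, 134, -157, 0, 0, -21, -0.5], [-200, 165, -157, 0, 0, -21, -0.5], [-225, 186, -157, 0, 0, -21, -0.5], [-231, 192, -157, 0, 0, -21, -0.5]]

```text
time: 10.55
tool_pos: [0.552, -0.1254, 0.1994]
orientation: [2.273, 2.167, 0.0]
force: [0.1, 0.0, -0.7]
width: 0.0397
grasp_force: 25.0
```

move_arm:
  moves:
    - [[0, 0, 20, 0, 0, 0, -0.5], [0, 0, 60, 0, 0, 0, -0.5], [0, 0, 95, 0, 0, 0, -0.5], [0, 0, 110, 0, 0, 0, -0.5], [0, 0, 110, 0, 0, 0, -0.5], [0, 0, 110, 0, 0, 0, -0.5]]

```text
time: 11.15
tool_pos: [0.5521, -0.1223, 0.0901]
orientation: [2.27, 2.17, 0.001]
force: [-0.2, 0.5, -0.8]
width: 0.0401
grasp_force: 25.0
```

```bash
python3 -c "
from h import *
x,y=ch(-185,-47)
plan((x,y,56.5,yaw))"
```

```text
[-0.2 -0.5 33.6] [ 0.   0.  -0.1]
t 11.15 p [ 552.1 -122.3   90.1] dir -2.6 q1,6 [-0.26 -0.21] w 40.1 F [-0.2  0.5 -0.8] gf 25.0
```

move_arm:
  moves:
    - [[0, 0, 20, 0, 0, 0, -0.5], [0, 0, 33, 0, 0, 0, -0.5], [0, 0, 33, 0, 0, 0, -0.5], [0, 0, 33, 0, 0, 0, 0.15], [0, 0, 33, 0, 0, 0, 0.15], [0, 0, 33, 0, 0, 0, 0.15], [0, 0, 33, 0, 0, 0, 0.15], [0, 0, -10, 0, 0, 0, 0.15], [0, 0, -55, 0, 0, 0, 0.15], [0, 0, -100, 0, 0, 0, 0.6]]

```text
time: 12.15
tool_pos: [0.5511, -0.1224, 0.1905]
orientation: [-2.271, -2.17, 0.001]
force: [0.5, -0.3, -0.3]
width: 0.0579
grasp_force: 0.0
```

move_arm:
  moves:
    - [[0, 0, -5, 0, 0, 0, 0.6], [0, 0, -5, 0, 0, 0, 0.6]]

```text
time: 12.35
tool_pos: [0.5521, -0.1226, 0.1953]
orientation: [2.269, 2.169, 0.002]
force: [0.5, -0.6, -0.4]
width: 0.0718
grasp_force: 0.0
```

```bash
python3 -c "
from h import *
look('scene');look('top')
plan((431.5,287.8,140,-7),(580.5,167.3,140,-40))"
```

```text
0.062 52 [ 549.7 -184.7] [40.  27.3] 3.7
0.05 148 [432.2 287.8] [38.1 37.2] 81.2
0.049 168 [582.2 167.5] [39.1 37.6] 50.2
0.049 185 [578.8 295.9] [38.1 37.1] 13.3
0.051 132 [579.4 167.7] [38.3 37.7] 50.8
0.051 132 [576.3 295. ] [37.6 36.6] 12.6
0.051 133 [430.7 286.6] [39.3 35.6] 88.9
[ 404.3 -137.7   53.1] [-0.1 -0.   4.4]
[290.6  16.6  52.9] [-0.1  0.  37.4]
t 12.45 p [ 550.8 -122.3  192.8] dir -2.6 q1,6 [-0.26 -0.21] w 72.7 F [-0.2 -0.2 -0.4] gf 0.0
```

move_arm:
  moves:
    - [[47, -16, 0, 0, 0, 2, 0.6], [94, -32, 0, 0, 0, 4, 0.6], [141, -48, 0, 0, 0, 4, 0.6], [188, -64, 0, 0, 0, 4, 0.6], [235, -80, 0, 0, 0, 4, 0.6], [282, -96, 0, 0, 0, 4, 0.6], [329, -112, 0, 0, 0, 4, 0.6], [376, -128, 0, 0, 0, 4, 0.6], [400, -136, 20, 0, 0, 4, 0.6], [404, -138, 53, 0, 0, 4, 0.6]]

```text
time: 13.45
tool_pos: [0.4313, 0.2901, 0.1402]
orientation: [2.342, 2.093, 0.002]
force: [0.8, 0.3, 0.1]
width: 0.0727
grasp_force: 0.0
```

move_arm:
  moves:
    - [[0, 0, 0, 0, 0, 0, 0.6], [0, 0, 0, 0, 0, 0, 0.6], [0, 0, 0, 0, 0, 0, 0.6]]

```text
time: 13.75
tool_pos: [0.4324, 0.287, 0.1416]
orientation: [2.346, 2.089, 0.0]
force: [-0.2, -0.2, 0.8]
width: 0.0728
grasp_force: 0.0
```

```bash
python3 -c "
from h import *
plan((431.5,287.5,43,-6))"
```

```text
[ 0.4 -1.  98.6] [ 0.  -0.  -0.6]
t 13.75 p [432.4 287.  141.6] dir -6.6 q1,6 [0.54 0.66] w 72.8 F [-0.2 -0.2  0.8] gf 0.0
```

move_arm:
  moves:
    - [[0, -1, 45, 0, 0, 0, 0.6], [0, -1, 88, 0, 0, 0, 0.6], [0, -1, 98, 0, 0, 0, 0.6], [0, -1, 98, 0, 0, 0, -0.5], [0, -1, 98, 0, 0, 0, -0.5], [0, -1, 98, 0, 0, 0, -0.5], [0, -1, 98, 0, 0, 0, -0.5], [0, -1, 98, 0, 0, 0, -0.5], [0, -1, 98, 0, 0, 0, -0.5], [0, -1, 98, 0, 0, 0, -0.5]]

```text
time: 14.75
tool_pos: [0.4316, 0.2879, 0.0442]
orientation: [2.345, 2.09, 0.002]
force: [-2.4, -2.1, 14.3]
width: 0.0407
grasp_force: 24.4
```

```bash
python3 -c "
from h import *
x,y=ch(-185,0)
plan((x,y,200,yaw),(x,y,57,yaw))"
```

```text
[-347.   163.2 -155.9] [ 0.1 -0.1 -4.1]
[-347.1  163.   -12.9] [ 0.1 -0.1 -4.1]
t 14.75 p [431.6 287.9  44.2] dir -6.6 q1,6 [0.54 0.66] w 40.7 F [-2.4 -2.1 14.3] gf 24.4
```

move_arm:
  moves:
    - [[0, 0, -40, 0, 0, 0, -0.5], [0, 0, -85, 0, 0, 0, -0.5], [-15, 7, -130, 0, 0, -1, -0.5], [-55, 26, -155, 0, 0, -2, -0.5], [-97, 46, -157, 0, 0, -4, -0.5], [-139, 66, -157, 0, 0, -4, -0.5], [-182, 86, -157, 0, 0, -4, -0.5], [-225, 106, -157, 0, 0, -4, -0.5], [-268, 126, -157, 0, 0, -4, -0.5], [-310, 146, -157, 0, 0, -4, -0.5]]

```text
time: 15.75
tool_pos: [0.5405, -0.0393, 0.2006]
orientation: [2.271, 2.17, 0.001]
force: [0.7, 1.0, -1.2]
width: 0.0404
grasp_force: 24.4
```

move_arm:
  moves:
    - [[-30, 14, 0, 0, 0, 0, -0.5], [-37, 17, 0, 0, 0, 0, -0.5], [-37, 17, 30, 0, 0, 0, -0.5], [-37, 17, 70, 0, 0, 0, -0.5], [-37, 17, 100, 0, 0, 0, -0.5], [-37, 17, 110, 0, 0, 0, -0.5], [-37, 17, 110, 0, 0, 0, -0.5], [-37, 17, 110, 0, 0, 0, -0.5]]

```text
time: 16.55
tool_pos: [0.5564, -0.0748, 0.0913]
orientation: [2.27, 2.17, 0.001]
force: [-0.2, 0.6, -1.6]
width: 0.0409
grasp_force: 24.4
```

```bash
python3 -c "
from h import *
x,y=ch(-185,0)
plan((x,y,57,yaw))"
```

```text
[-0.9 -2.7 34.3] [ 0.1  0.  -0.1]
t 16.55 p [556.4 -74.8  91.3] dir -2.6 q1,6 [-0.18 -0.13] w 40.9 F [-0.2  0.6 -1.6] gf 24.4
```

move_arm:
  moves:
    - [[-1, -3, 20, 0, 0, 0, -0.5], [-1, -3, 34, 0, 0, 0, -0.5], [-1, -3, 34, 0, 0, 0, -0.5], [-1, -3, 34, 0, 0, 0, 0.15], [-1, -3, 34, 0, 0, 0, 0.15], [-1, -3, 34, 0, 0, 0, 0.15], [-1, -3, 34, 0, 0, 0, 0.15], [-1, -3, -10, 0, 0, 0, 0.15], [-1, -3, -55, 0, 0, 0, 0.15], [-1, -3, -100, 0, 0, 0, 0.6]]

```text
time: 17.55
tool_pos: [0.5522, -0.0758, 0.1915]
orientation: [-2.271, -2.17, 0.001]
force: [1.2, -0.3, 0.4]
width: 0.0578
grasp_force: 0.0
```

move_arm:
  moves:
    - [[0, 0, -5, 0, 0, 0, 0.6], [0, 0, -5, 0, 0, 0, 0.6]]

```text
time: 17.75
tool_pos: [0.5532, -0.0759, 0.1962]
orientation: [2.27, 2.169, 0.003]
force: [-0.2, 0.2, -0.5]
width: 0.0721
grasp_force: 0.0
```

```bash
python3 -c "
from h import *
look('scene');look('top')
plan((580.5,167.5,140,-40),(577.5,295.5,140,13))"
```

```text
0.061 129 [ 549.1 -173.6] [52.8 40.8] 83.0
0.061 62 [ 552.2 -138.7] [40.6 28.6] 8.9
0.049 161 [582.6 167.9] [39.5 36.3] 49.9
0.05 181 [579.1 296. ] [38.1 37.6] 13.4
0.05 132 [579.2 167.5] [37.9 37.2] 50.8
0.051 135 [576.4 295.5] [37.6 38.3] 12.0
[244.2  17.6  53.8] [-0.1  0.  37.4]
[372.    8.8  53.8] [ -0.1  -0.  -15.6]
t 17.85 p [551.9 -75.7 193.8] dir -2.6 q1,6 [-0.18 -0.13] w 73.4 F [-0.3 -0.5  0.1] gf 0.0
```

move_arm:
  moves:
    - [[47, 3, 0, 0, 0, 8, 0.6], [94, 7, 0, 0, 0, 16, 0.6], [141, 10, 0, 0, 0, 24, 0.6], [188, 13, 0, 0, 0, 32, 0.6], [230, 16, 0, 0, 0, 37, 0.6], [244, 18, 15, 0, 0, 37, 0.6], [244, 18, 53, 0, 0, 37, 0.6], [244, 18, 53, 0, 0, 37, 0.6], [244, 18, 53, 0, 0, 37, 0.6], [244, 18, 53, 0, 0, 37, 0.6]]

```text
time: 18.85
tool_pos: [0.582, 0.1665, 0.1426]
orientation: [2.843, 1.337, 0.0]
force: [-0.1, 0.2, 1.3]
width: 0.0728
grasp_force: 0.0
```

```bash
python3 -c "
from h import *
plan((580.7,167.6,43,-40))"
```

```text
[-0.1 -1.7 99.6] [ 0.  -0.   0.4]
t 18.85 p [582.  166.5 142.6] dir -39.6 q1,6 [0.24 0.93] w 72.8 F [-0.1  0.2  1.3] gf 0.0
```

move_arm:
  moves:
    - [[0, -1, 45, 0, 0, 0, 0.6], [0, -1, 90, 0, 0, 0, 0.6], [0, -1, 99, 0, 0, 0, 0.6], [0, -1, 99, 0, 0, 0, -0.5], [0, -1, 99, 0, 0, 0, -0.5], [0, -1, 99, 0, 0, 0, -0.5], [0, -1, 99, 0, 0, 0, -0.5], [0, -1, 99, 0, 0, 0, -0.5], [0, -1, 99, 0, 0, 0, -0.5], [0, -1, 99, 0, 0, 0, -0.5]]

```text
time: 19.85
tool_pos: [0.5817, 0.168, 0.0444]
orientation: [2.842, 1.338, 0.003]
force: [-1.9, -2.2, 11.4]
width: 0.0401
grasp_force: 25.0
```

```bash
python3 -c "
from h import *
x,y=ch(-185,47)
plan((x,y,200,yaw),(x,y,57,yaw))"
```

```text
[-167.9  105.4 -155.8] [  0.1  -0.1 -37.1]
[-168.1  105.2  -12.8] [  0.1  -0.1 -37.1]
t 19.85 p [581.7 168.   44.4] dir -39.6 q1,6 [0.24 0.93] w 40.1 F [-1.9 -2.2 11.4] gf 25.0
```

move_arm:
  moves:
    - [[0, 0, -40, 0, 0, 0, -0.5], [0, 0, -85, 0, 0, -8, -0.5], [-10, 6, -130, 0, 0, -16, -0.5], [-45, 28, -155, 0, 0, -24, -0.5], [-85, 53, -157, 0, 0, -32, -0.5], [-125, 78, -157, 0, 0, -37, -0.5], [-160, 100, -157, 0, 0, -37, -0.5], [-168, 105, -157, 0, 0, -37, -0.5], [-168, 105, -130, 0, 0, -37, -0.5], [-168, 105, -90, 0, 0, -37, -0.5]]

```text
time: 20.85
tool_pos: [0.5564, -0.029, 0.1345]
orientation: [2.27, 2.167, 0.005]
force: [0.4, -0.6, -2.4]
width: 0.0398
grasp_force: 25.0
```

move_arm:
  moves:
    - [[0, 0, 30, 0, 0, 0, -0.5], [0, 0, 42, 0, 0, 0, -0.5], [0, 0, 42, 0, 0, 0, -0.5], [0, 0, 42, 0, 0, 0, -0.5]]

```text
time: 21.25
tool_pos: [0.5555, -0.0285, 0.0921]
orientation: [2.27, 2.17, 0.001]
force: [0.3, -0.4, -1.1]
width: 0.0399
grasp_force: 25.0
```

```bash
python3 -c "
from h import *
x,y=ch(-185,47)
plan((x,y,57,yaw))"
```

```text
[-0.1  0.2 35.1] [ 0.1  0.  -0.1]
t 21.25 p [555.5 -28.5  92.1] dir -2.6 q1,6 [-0.09 -0.05] w 39.9 F [ 0.3 -0.4 -1.1] gf 25.0
```

move_arm:
  moves:
    - [[0, 0, 20, 0, 0, 0, -0.5], [0, 0, 35, 0, 0, 0, -0.5], [0, 0, 35, 0, 0, 0, -0.5], [0, 0, 35, 0, 0, 0, 0.15], [0, 0, 35, 0, 0, 0, 0.15], [0, 0, 35, 0, 0, 0, 0.15], [0, 0, 35, 0, 0, 0, 0.15], [0, 0, -10, 0, 0, 0, 0.15], [0, 0, -55, 0, 0, 0, 0.15], [0, 0, -100, 0, 0, 0, 0.6]]

```text
time: 22.25
tool_pos: [0.5543, -0.0286, 0.1925]
orientation: [-2.271, -2.17, 0.001]
force: [0.5, 0.2, -0.1]
width: 0.0579
grasp_force: 0.0
```

move_arm:
  moves:
    - [[0, 0, -5, 0, 0, 0, 0.6], [0, 0, -5, 0, 0, 0, 0.6]]

```text
time: 22.45
tool_pos: [0.5553, -0.0287, 0.1973]
orientation: [2.27, 2.169, 0.003]
force: [0.1, 0.2, -0.6]
width: 0.0721
grasp_force: 0.0
```

```bash
python3 -c "
from h import *
look('scene');look('top')
plan((577.7,295.5,140,13))"
```

```text
0.061 126 [ 550.1 -173.4] [50.2 39.3] 88.2
0.062 139 [ 551.5 -127.7] [48.9 39.3] 88.0
0.061 69 [553.4 -90.7] [40.4 28.2] 6.6
0.05 187 [579.  295.8] [37.2 37.4] 13.8
0.051 132 [576.2 295.9] [38.6 37.6] 12.8
0.062 49 [ 548.2 -137.9] [12.5 36. ] 82.0
0.063 143 [ 549.3 -166.9] [36.9 39.5] 86.8
[324.8   9.1  54.8] [ -0.1  -0.  -15.6]
t 22.55 p [554.  -28.6 194.8] dir -2.6 q1,6 [-0.09 -0.05] w 72.7 F [-0.4 -0.2 -0.9] gf 0.0
```

move_arm:
  moves:
    - [[47, 1, 0, 0, 0, -5, 0.6], [94, 3, 0, 0, 0, -10, 0.6], [141, 4, 0, 0, 0, -16, 0.6], [188, 5, 0, 0, 0, -16, 0.6], [235, 7, 0, 0, 0, -16, 0.6], [282, 8, 0, 0, 0, -16, 0.6], [318, 9, 10, 0, 0, -16, 0.6], [325, 9, 40, 0, 0, -16, 0.6], [325, 9, 55, 0, 0, -16, 0.6], [325, 9, 55, 0, 0, -16, 0.6]]

```text
time: 23.55
tool_pos: [0.5763, 0.2943, 0.1371]
orientation: [-1.945, -2.463, 0.009]
force: [-0.1, 0.2, 0.3]
width: 0.0733
grasp_force: 0.0
```

move_arm:
  moves:
    - [[0, 0, 0, 0, 0, 0, 0.6], [0, 0, 0, 0, 0, 0, 0.6]]

```text
time: 23.75
tool_pos: [0.579, 0.295, 0.1418]
orientation: [1.948, 2.464, 0.001]
force: [0.3, 0.6, -0.3]
width: 0.073
grasp_force: 0.0
```

```bash
python3 -c "
from h import *
plan((577.7,295.7,43,13))"
```

```text
[ 1.  -1.2 98.8] [ 0.1 -0.   0.3]
t 23.75 p [579.  295.  141.8] dir 13.3 q1,6 [0.44 0.2 ] w 73.0 F [ 0.3  0.6 -0.3] gf 0.0
```

move_arm:
  moves:
    - [[1, -1, 45, 0, 0, 0, 0.6], [1, -1, 90, 0, 0, 0, 0.6], [1, -1, 98, 0, 0, 0, 0.6], [1, -1, 98, 0, 0, 0, -0.5], [1, -1, 98, 0, 0, 0, -0.5], [1, -1, 98, 0, 0, 0, -0.5], [1, -1, 98, 0, 0, 0, -0.5], [1, -1, 98, 0, 0, 0, -0.5], [1, -1, 98, 0, 0, 0, -0.5], [1, -1, 98, 0, 0, 0, -0.5]]

```text
time: 24.75
tool_pos: [0.578, 0.2967, 0.0444]
orientation: [1.947, 2.465, 0.002]
force: [-2.0, -1.2, 11.4]
width: 0.0398
grasp_force: 25.0
```

```bash
python3 -c "
from h import *
x,y=ch(-185,94)
plan((x,y,200,yaw),(x,y,57,yaw))"
```

```text
[-266.   -84.  -155.8] [ 0.1 -0.  15.9]
[-266.1  -84.2  -12.8] [ 0.1 -0.  15.9]
t 24.75 p [578.  296.7  44.4] dir 13.4 q1,6 [0.44 0.2 ] w 39.8 F [-2.  -1.2 11.4] gf 25.0
```

move_arm:
  moves:
    - [[0, 0, -40, 0, 0, 0, -0.5], [0, 0, -85, 0, 0, 0, -0.5], [-15, -5, -130, 0, 0, 5, -0.5], [-55, -17, -155, 0, 0, 10, -0.5], [-100, -32, -157, 0, 0, 16, -0.5], [-145, -46, -157, 0, 0, 16, -0.5], [-190, -60, -157, 0, 0, 16, -0.5], [-235, -74, -157, 0, 0, 16, -0.5], [-262, -83, -157, 0, 0, 16, -0.5], [-266, -84, -157, 0, 0, 16, -0.5]]

```text
time: 25.75
tool_pos: [0.5567, 0.0155, 0.2004]
orientation: [2.274, 2.167, 0.0]
force: [0.2, 0.0, -0.2]
width: 0.0398
grasp_force: 25.0
```

move_arm:
  moves:
    - [[0, 0, 30, 0, 0, 0, -0.5], [0, 0, 70, 0, 0, 0, -0.5], [0, 0, 100, 0, 0, 0, -0.5], [0, 0, 109, 0, 0, 0, -0.5], [0, 0, 109, 0, 0, 0, -0.5], [0, 0, 109, 0, 0, 0, -0.5]]

```text
time: 26.35
tool_pos: [0.558, 0.0184, 0.0923]
orientation: [2.27, 2.17, 0.002]
force: [1.0, -0.7, -1.3]
width: 0.0397
grasp_force: 25.0
```

```bash
python3 -c "
from h import *
x,y=ch(-185,94)
plan((x,y,57,yaw))"
```

```text
[-0.1 -0.4 35.3] [ 0.1 -0.  -0.1]
t 26.35 p [558.   18.4  92.3] dir -2.6 q1,6 [-0.01  0.04] w 39.7 F [ 1.  -0.7 -1.3] gf 25.0
```

move_arm:
  moves:
    - [[0, 0, 20, 0, 0, 0, -0.5], [0, 0, 35, 0, 0, 0, -0.5], [0, 0, 35, 0, 0, 0, -0.5], [0, 0, 35, 0, 0, 0, 0.15], [0, 0, 35, 0, 0, 0, 0.15], [0, 0, 35, 0, 0, 0, 0.15], [0, 0, 35, 0, 0, 0, 0.15], [0, 0, -10, 0, 0, 0, 0.15], [0, 0, -55, 0, 0, 0, 0.15], [0, 0, -100, 0, 0, 0, 0.15]]

```text
time: 27.35
tool_pos: [0.5567, 0.0182, 0.1925]
orientation: [-2.271, -2.17, 0.001]
force: [0.6, 0.2, 0.0]
width: 0.0526
grasp_force: 0.0
```

move_arm:
  moves:
    - [[0, 0, 0, 0, 0, -8, -1], [0, 0, 0, 0, 0, -16, -1], [0, 0, 0, 0, 0, -24, -1], [0, 0, 0, 0, 0, -32, -1], [0, 0, 0, 0, 0, -40, -1], [0, 0, 0, 0, 0, -48, -1], [0, 0, 0, 0, 0, -56, -1], [0, 0, 0, 0, 0, -64, -1], [0, 0, 0, 0, 0, -72, -1], [0, 0, 0, 0, 0, -80, -1]]

```text
time: 28.35
tool_pos: [0.5571, 0.0182, 0.191]
orientation: [0.336, 3.124, 0.0]
force: [-0.1, -0.3, -0.1]
width: 0.0005
grasp_force: 0.0
```

```bash
python3 -c "
from h import *
x,y=ch(-290,0)
plan((x,y,200,yaw+90),(x,y,55,yaw+90))"
```

```text
[  86.9 -110.2   -9. ] [ 0.   0.  -9.8]
[  86.9 -110.2  136. ] [ 0.   0.  -9.8]
t 28.35 p [557.1  18.2 191. ] dir 77.7 q1,6 [-0.01 -1.37] w 0.5 F [-0.1 -0.3 -0.1] gf 0.0
```

move_arm:
  moves:
    - [[26, -33, -9, 0, 0, -5, -1], [52, -66, -9, 0, 0, -10, -1], [78, -99, -9, 0, 0, -10, -1], [87, -110, -9, 0, 0, -10, -1], [87, -110, 30, 0, 0, -10, -1], [87, -110, 75, 0, 0, -10, -1], [87, -110, 115, 0, 0, -10, -1], [87, -110, 136, 0, 0, -10, -1], [87, -110, 136, 0, 0, -10, -1], [87, -110, 136, 0, 0, -10, -1]]

```text
time: 29.35
tool_pos: [0.4487, -0.0702, 0.0554]
orientation: [-0.071, -3.141, -0.0]
force: [1.3, 0.2, 1.0]
width: 0.0003
grasp_force: 0.0
```

```bash
python3 -c "
from h import *
cap('top','filled');look()
for d in(-260,-200,-138,-130):
  x,y=ch(d,0);plan((x,y,55,yaw+90))"
```

```text
0.063 133 [600.3 -70.8] [38.9 36.1] 89.6
0.063 147 [557.2  19.1] [36.2 38. ] 89.1
0.063 133 [553.6 -28.8] [36.  38.3] 88.8
0.062 148 [ 549.2 -123.4] [39.8 37.6] 89.2
0.063 141 [ 548.8 -166.7] [37.  37.2] 88.1
[-29.5  -0.7   1.3] [-0.   0.1 -0.1]
t 29.45 p [449.3 -70.4  56.3] dir 87.4 q1,6 [-0.21 -1.73] w 0.5 F [ 0.6  0.8 -1. ] gf 0.0
[-89.5  -0.5   1.5] [-0.   0.1 -0.1]
t 29.45 p [449.3 -70.4  56.3] dir 87.4 q1,6 [-0.21 -1.73] w 0.5 F [ 0.6  0.8 -1. ] gf 0.0
[-151.5   -0.4    1.6] [-0.   0.1 -0.1]
t 29.45 p [449.3 -70.4  56.3] dir 87.4 q1,6 [-0.21 -1.73] w 0.5 F [ 0.6  0.8 -1. ] gf 0.0
[-159.5   -0.4    1.6] [-0.   0.1 -0.1]
t 29.45 p [449.3 -70.4  56.3] dir 87.4 q1,6 [-0.21 -1.73] w 0.5 F [ 0.6  0.8 -1. ] gf 0.0
```

View pics/filled.png

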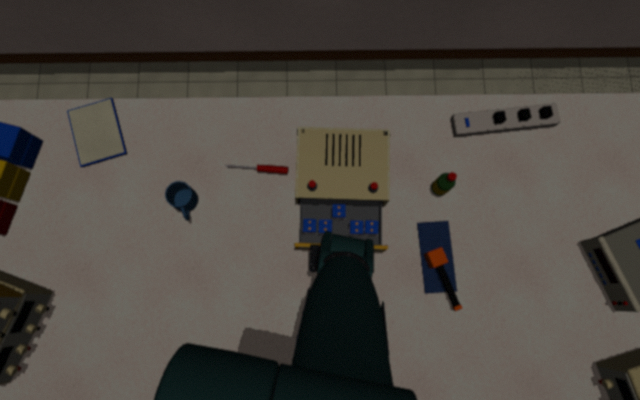

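The top view shows all five cartridges upright in the drawer. The middle one was knocked about 46 mm deeper, to (339,211), but it still stands on the drawer floor. Next I push the drawer shut.

move_arm:
  moves:
    - [[-15, 0, 0, 0, 0, 0, -1], [-25, 0, 0, 0, 0, 0, -1], [-35, 0, 0, 0, 0, 0, -1], [-47, 0, 0, 0, 0, 0, -1], [-60, 0, 0, 0, 0, 0, -1], [-75, 0, 0, 0, 0, 0, -1], [-90, 0, 0, 0, 0, 0, -1], [-105, 0, 0, 0, 0, 0, -1], [-118, 0, 0, 0, 0, 0, -1], [-130, 0, 0, 0, 0, 0, -1]]

```text
time: 30.45
tool_pos: [0.5793, -0.0761, 0.0548]
orientation: [-0.071, -3.141, -0.0]
force: [-4.5, 2.3, 1.4]
width: 0.0003
grasp_force: 1.8
```

move_arm:
  moves:
    - [[-8, 0, 0, 0, 0, 0, -1], [-14, 0, 0, 0, 0, 0, -1], [-18, 0, 0, 0, 0, 0, -1], [-21, 0, 0, 0, 0, 0, -1], [-21, 0, 0, 0, 0, 0, -1]]

```text
time: 30.95
tool_pos: [0.5996, -0.0772, 0.055]
orientation: [0.071, 3.14, -0.0]
force: [0.0, -0.6, -0.5]
width: 0.0008
grasp_force: 0.0
```

```bash
python3 -c "
from h import *
x,y=ch(-132,0);plan((x,y,55,yaw+90))"
```

```text
[-7.1 -0.4  0. ] [-0.   0.  -0.1]
t 30.95 p [599.6 -77.2  55. ] dir 87.4 q1,6 [-0.17 -1.69] w 0.8 F [ 0.  -0.6 -0.5] gf 0.0
```

move_arm:
  moves:
    - [[-2, 0, 0, 0, 0, 0, -1], [-4, 0, 0, 0, 0, 0, -1], [-6, 0, 0, 0, 0, 0, -1], [-6, 0, 0, 0, 0, 0, -1]]

```text
time: 31.35
tool_pos: [0.5997, -0.077, 0.0541]
orientation: [-0.071, -3.129, -0.002]
force: [-37.6, -1.2, 26.9]
width: 0.0007
grasp_force: 18.9
```

move_arm:
  moves:
    - [[3, 0, 0, 0, 0, 0, -1], [20, 0, 0, 0, 0, 0, 0.3], [50, 0, 0, 0, 0, 0, 0.3], [60, 0, -45, 0, 0, 0, 0.3], [60, 0, -90, 0, 0, 0, 0.3], [60, 0, -140, 0, 0, 0, 0.3], [60, 0, -180, 0, 0, 0, 0.3], [60, 0, -180, 0, 0, 0, 0.3], [60, 0, -180, 0, 0, 0, 0.3]]

```text
time: 32.25
tool_pos: [0.5455, -0.0747, 0.2358]
orientation: [0.071, 3.138, -0.001]
force: [-0.8, 0.0, -0.7]
width: 0.0587
grasp_force: 0.0
```

```bash
cat > mal.py <<'E'
from h import *
for n in('top','scene'):
    p,d=cap(n,n+'_shut');P=cloud(n,d)
    h=cv2.cvtColor(p,cv2.COLOR_RGB2HSV);H,S,V=[h[...,i].astype(int) for i in range(3)];X,Y,Z=[P[...,i] for i in range(3)]
    def rect(nm,m):
        q=P[m]
        if len(q)<5: print(nm,len(q));return
        r=cv2.minAreaRect((q[:,:2]*1000).astype(np.float32)); print(n,nm,len(q),np.round(r[0],1),np.round(r[1],1),round(r[2],1),'z',np.median(q[:,2]).round(3),'mean',q.mean(0).round(4))
    o=(H>5)&(H<16)&(S>200)&(Y<-.28)&(Y>-.5)&(X>.25)&(X<.6)
    rect('head',o&(Z>.045)&(Z<.065))
    rect('handle',(X>.25)&(X<.6)&(Y<-.28)&(Y>-.5)&(Z>.032)&(Z<.043)&(V<60))
    rect('end',o&(Z>.02)&(Z<.043)&(X<.38))
    rect('mat',(H>100)&(H<130)&(S>120)&(abs(Z)<.012)&(Y<-.25)&(Y>-.5))
    b=(X>.4)&(X<.66)&(Y<.09)&(Y>-.26)
    rect('panel',b&(Z>.08)&(Z<.095)&(X<.64))
E
python3 mal.py
```

```text
top head 256 [ 393.7 -385.9] [181.3  48.8] 21.2 z 0.053 mean [ 0.4553 -0.3611  0.0527]
top handle 294 [ 396.1 -381. ] [176.2  31.9] 26.6 z 0.038 mean [ 0.3785 -0.389   0.0377]
top end 25 [ 311.8 -414.4] [12.7 17.9] 14.8 z 0.038 mean [ 0.3112 -0.4136  0.0383]
top mat 1370 [ 463.7 -372.3] [211.2  93.7] 2.4 z 0.003 mean [ 0.4721 -0.3695  0.003 ]
top panel 94 [623.2 -78.2] [276.7  20.2] 87.1 z 0.088 mean [ 0.6249 -0.0061  0.0878]
scene head 179 [ 458.1 -360.5] [50.  48.9] 20.1 z 0.052 mean [ 0.4594 -0.3589  0.0518]
scene handle 170 [ 394.6 -376.2] [180.6  47.7] 15.1 z 0.037 mean [ 0.3838 -0.3847  0.0372]
scene end 17 [ 312.2 -413.9] [12.5 19.7] 19.5 z 0.038 mean [ 0.3119 -0.4133  0.0369]
scene mat 812 [ 464.1 -373.7] [214.7  98.4] 3.7 z 0.002 mean [ 0.4891 -0.3654  0.0025]
scene panel 187 [619.1 -76.4] [278.5  16.2] 85.4 z 0.086 mean [ 0.6197 -0.0689  0.0865]
```

View pics/scene_shut.png

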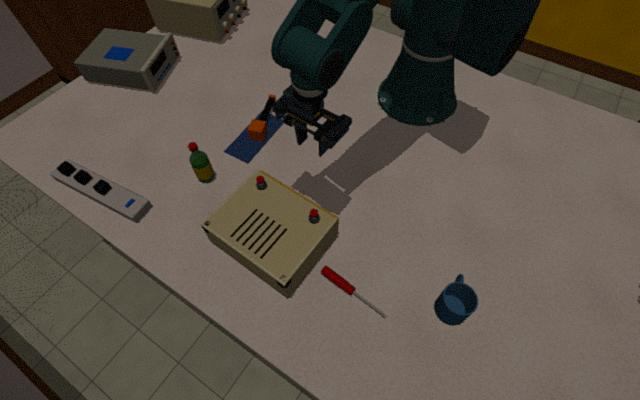

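The scene view shows the drawer shut flush, both pins up at (261,182) and (314,215), and the mallet on the mat with its head at (257,130). I'll grip the handle close to the head.

```bash
python3 -c "
from h import *
plan((412,-377,130,110.1),(412,-377,31,110.1))"
```

```text
[ 118.5 -308.2  103.9] [  0.   -0.1 -22.7]
[ 118.4 -308.2  202.9] [  0.   -0.1 -22.7]
t 32.35 p [544.5 -74.5 233.8] dir 87.4 q1,6 [-0.18 -1.7 ] w 59.2 F [ 0.8  0.2 -0.2] gf 0.0
```

move_arm:
  moves:
    - [[16, -44, 0, 0, 0, -6, 0.3], [33, -88, 0, 0, 0, -12, 0.3], [50, -132, 0, 0, 0, -18, 0.3], [67, -176, 0, 0, 0, -23, 0.3], [84, -220, 0, 0, 0, -23, 0.3], [101, -264, 20, 0, 0, -23, 0.3], [116, -302, 50, 0, 0, -23, 0.3], [118, -308, 90, 0, 0, -23, 0.3], [118, -308, 104, 0, 0, -23, 0.3], [118, -308, 104, 0, 0, -23, 0.3]]
  grip_force: 50

```text
time: 33.35
tool_pos: [0.4121, -0.3753, 0.1282]
orientation: [0.555, -3.089, -0.008]
force: [1.2, 0.0, 1.7]
width: 0.0593
grasp_force: 0.0
```

move_arm:
  moves:
    - [[0, 0, 0, 0, 0, 0, 0.3], [0, 0, 0, 0, 0, 0, 0.3]]

```text
time: 33.55
tool_pos: [0.4145, -0.3769, 0.1325]
orientation: [-0.558, 3.09, -0.003]
force: [-0.1, 0.2, 0.1]
width: 0.0593
grasp_force: 0.0
```

```bash
python3 -c "
from h import *
plan((412,-377,31,110.1))"
```

```text
[  2.4   0.9 101.5] [-0.1  0.   0.4]
t 33.55 p [ 414.5 -376.9  132.5] dir 110.5 q1,6 [-0.78 -2.71] w 59.3 F [-0.1  0.2  0.1] gf 0.0
```

move_arm:
  moves:
    - [[2, 1, 45, 0, 0, 0, 0.3], [2, 1, 85, 0, 0, 0, 0.3], [2, 1, 101, 0, 0, 0, 0.3], [2, 1, 101, 0, 0, 0, -0.9], [2, 1, 101, 0, 0, 0, -0.9], [2, 1, 101, 0, 0, 0, -0.9], [2, 1, 101, 0, 0, 0, -0.9], [2, 1, 101, 0, 0, 0, -0.9], [2, 1, 101, 0, 0, 0, -0.9], [2, 1, 101, 0, 0, 0, -0.9]]

```text
time: 34.55
tool_pos: [0.4117, -0.3774, 0.031]
orientation: [-0.556, 3.091, -0.002]
force: [-1.0, 0.2, 10.8]
width: 0.0197
grasp_force: 50.0
```

move_arm:
  moves:
    - [[0, 0, -2, 0, 0, 0, -0.9], [0, 0, -20, 0, 0, 0, -0.9], [0, 0, -60, 0, 0, 0, -0.9], [0, 0, -105, 0, 0, 0, -0.9], [0, 0, -150, 0, 0, 0, -0.9], [0, 0, -180, 0, 0, 0, -0.9], [0, 0, -190, 0, 0, 0, -0.9], [0, 0, -190, 0, 0, 0, -0.9], [0, 0, -190, 0, 0, 0, -0.9]]

```text
time: 35.45
tool_pos: [0.4104, -0.376, 0.2181]
orientation: [0.556, -3.091, -0.003]
force: [0.1, 0.1, -4.0]
width: 0.0194
grasp_force: 49.9
```

```bash
python3 -c "
from h import *
p,d=cap('scene');cv2.imwrite('pics/lift.png',cv2.resize(p[60:220,180:380,::-1],(800,640)[:1]+(600,)))
P=cloud('scene',d)
h=cv2.cvtColor(p,cv2.COLOR_RGB2HSV);H,S=h[...,0],h[...,1]
q=P[(H>5)&(H<16)&(S>200)&(P[...,1]<-.28)&(P[...,1]>-.5)&(P[...,0]>.4)&(P[...,2]>.1)]*1000
print(len(q),q.mean(0).round(1),np.percentile(q,[1,50,99],axis=0).round(1))
plan((618,-170,220,90))"
```

```text
426 [ 462.1 -351.4  238.4] [[ 412.4 -388.   194.4]
 [ 467.4 -350.6  236.8]
 [ 484.2 -327.2  459.7]]
[-266.5  120.6   -2.2] [ 0.1 -0.1 20.4]
t 35.5 p [ 410.3 -375.9  217.8] dir 110.4 q1,6 [-0.78 -2.71] w 19.7 F [-0.6 -0.  -3.3] gf 49.9
```

View pics/lift.png

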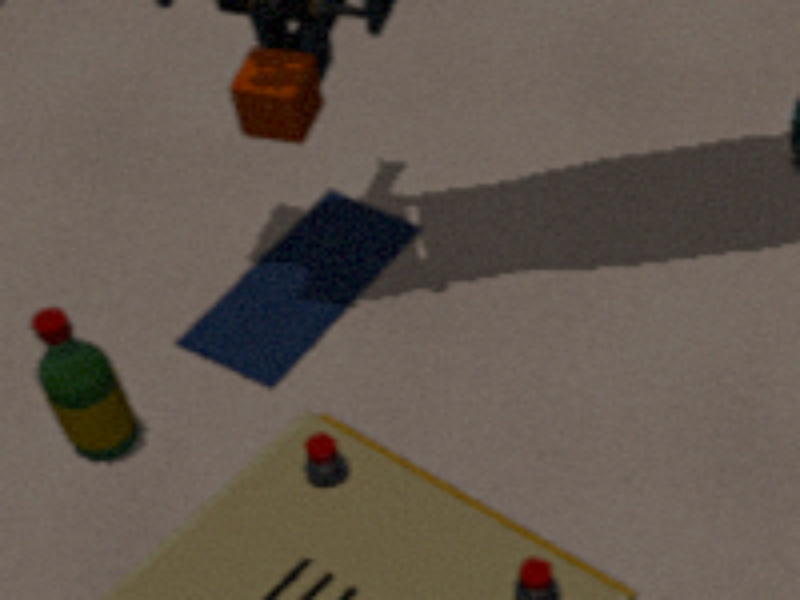

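The crop shows the mallet held level with its orange head at (277,95). Both pins are still up, and the bottle is clear of the path.

move_arm:
  moves:
    - [[-36, 16, 0, 0, 0, 4, -0.9], [-72, 32, 0, 0, 0, 8, -0.9], [-108, 49, 0, 0, 0, 12, -0.9], [-144, 65, 0, 0, 0, 16, -0.9], [-180, 81, 0, 0, 0, 20, -0.9], [-216, 98, 0, 0, 0, 20, -0.9], [-252, 114, 0, 0, 0, 20, -0.9], [-266, 121, 0, 0, 0, 20, -0.9], [-266, 121, 0, 0, 0, 20, -0.9], [-266, 121, 0, 0, 0, 20, -0.9]]

```text
time: 36.5
tool_pos: [0.6173, -0.1706, 0.2184]
orientation: [0.012, -3.139, -0.001]
force: [-0.4, 0.1, -3.2]
width: 0.0197
grasp_force: 49.9
```

move_arm:
  moves:
    - [[0, 0, 0, 0, 0, 0, -0.9], [0, 0, 0, 0, 0, 0, -0.9]]

```text
time: 36.7
tool_pos: [0.6175, -0.1714, 0.2197]
orientation: [0.009, -3.141, -0.0]
force: [-0.1, 0.0, -4.0]
width: 0.0195
grasp_force: 49.9
```

```bash
cat > hd.py <<'E'
from h import *
for n in('top','scene'):
    p,d=cap(n);P=cloud(n,d)
    h=cv2.cvtColor(p,cv2.COLOR_RGB2HSV);H,S=h[...,0],h[...,1]
    X,Y,Z=[P[...,i] for i in range(3)]
    s=monitor.get_state();t=s['tool_pos']
    m=(H>5)&(H<16)&(S>180)&(X>t[0])&(abs(Y-t[1])<.1)&(Z>t[2]+.01)&(Z<t[2]+.035)
    q=P[m]*1000
    if len(q)>5: print(n,'headtop',len(q),np.round(cv2.minAreaRect(q[:,:2].astype(np.float32)),1) if 0 else cv2.minAreaRect(q[:,:2].astype(np.float32)),q.mean(0).round(1))
    for nm,a in(('L',(.667,.009)),('R',(.659,-.170))):
        m=((H<4)|(H>174))&(S>150)&(np.hypot(X-a[0],Y-a[1])<.03)&(Z>.11)&(Z<.15)
        if m.sum(): print(n,nm,m.sum(),(np.percentile(P[m][:,2],80)*1000).round(1))
E
python3 hd.py; python3 -c "
from h import *
plan((619,-170,175,90),(619,-170,146,90))"
```

```text
top L 37 135.2
scene headtop 362 ((665.408203125, -168.7808837890625), (49.459957122802734, 48.799560546875), 89.79329681396484) [ 667.6 -166.6  239.8]
scene L 42 134.5
scene R 39 134.1
[-1.2  1.2 45. ] [-0.  -0.   0.4]
[-1.2  1.2 74. ] [-0.  -0.   0.4]
t 36.8 p [ 617.8 -171.2  220. ] dir 90.4 q1,6 [-0.31 -1.88] w 19.5 F [ 0.6  0.7 -3.7] gf 49.9
```

move_arm:
  moves:
    - [[-1, 1, 25, 0, 0, 0, -0.9], [-1, 1, 48, 0, 0, 0, -0.9], [-1, 1, 66, 0, 0, 0, -0.9], [-1, 1, 75, 0, 0, 0, -0.9], [-1, 1, 75, 0, 0, 0, -0.9]]

```text
time: 37.3
tool_pos: [0.6187, -0.1698, 0.1445]
orientation: [0.011, -3.14, -0.0]
force: [-0.1, 1.1, -3.4]
width: 0.0196
grasp_force: 50.0
```

move_arm:
  moves:
    - [[0, 0, -30, 0, 0, 0, -0.9], [0, 0, -75, 0, 0, 0, -0.9], [0, 0, -75, 0, 0, 0, -0.9], [0, 0, -75, 0, 0, 0, -0.9]]

```text
time: 37.7
tool_pos: [0.6197, -0.1699, 0.2209]
orientation: [-0.011, 3.14, -0.001]
force: [-0.1, -0.3, -4.4]
width: 0.0198
grasp_force: 50.0
```

```bash
python3 hd.py; python3 -c "
from h import *
plan((627,9,220,90))"
```

```text
top L 35 136.4
scene headtop 413 ((663.8963012695312, -166.881103515625), (50.374637603759766, 51.825809478759766), 0.00551969651132822) [ 667.8 -163.3  243. ]
scene L 39 134.5
scene R 36 120.1
[ -9.7 178.4  -1.2] [ 0.  -0.1  0.4]
t 37.8 p [ 618.5 -169.4  218.7] dir 90.4 q1,6 [-0.3  -1.88] w 19.6 F [-0.4  0.1 -3.8] gf 50.0
```

move_arm:
  moves:
    - [[-2, 40, 0, 0, 0, 0, -0.9], [-5, 85, 0, 0, 0, 0, -0.9], [-7, 130, 0, 0, 0, 0, -0.9], [-9, 165, 0, 0, 0, 0, -0.9], [-10, 178, 0, 0, 0, 0, -0.9], [-10, 178, 0, 0, 0, 0, -0.9], [-10, 178, 0, 0, 0, 0, -0.9]]

```text
time: 38.5
tool_pos: [0.6276, 0.008, 0.219]
orientation: [0.011, -3.14, 0.0]
force: [-0.4, -0.6, -3.7]
width: 0.0196
grasp_force: 50.0
```

```bash
python3 hd.py; python3 -c "
from h import *
plan((627,9,146,90))"
```

```text
top R 37 120.8
scene headtop 460 ((672.77490234375, 9.76097583770752), (50.54751968383789, 49.455867767333984), 0.9465543031692505) [676.6  12.1 243.3]
scene L 37 135.0
scene R 39 120.0
[ 0.7  1.6 73.4] [-0.  -0.   0.3]
t 38.6 p [627.8   7.4 219.4] dir 90.3 q1,6 [-0.03 -1.6 ] w 20.0 F [ 0.6 -0.8 -3.2] gf 50.0
```

move_arm:
  moves:
    - [[0, 1, 25, 0, 0, 0, -0.9], [0, 1, 48, 0, 0, 0, -0.9], [0, 1, 66, 0, 0, 0, -0.9], [0, 1, 76, 0, 0, 0, -0.9], [0, 1, 77, 0, 0, 0, -0.9]]

```text
time: 39.1
tool_pos: [0.6277, 0.0085, 0.1426]
orientation: [0.009, -3.14, 0.0]
force: [-2.5, -0.2, 2.0]
width: 0.0199
grasp_force: 50.0
```

move_arm:
  moves:
    - [[0, 0, -30, 0, 0, 0, -0.9], [0, 0, -75, 0, 0, 0, -0.9], [0, 0, -75, 0, 0, 0, -0.9], [0, 0, -75, 0, 0, 0, -0.9]]

```text
time: 39.5
tool_pos: [0.6285, 0.0089, 0.2189]
orientation: [-0.01, 3.139, -0.0]
force: [-0.5, 0.7, -4.5]
width: 0.02
grasp_force: 50.0
```

```bash
python3 hd.py; python3 -c "
from h import *
plan((412,-377,220,110.3))"
```

```text
top R 38 121.4
scene headtop 481 ((663.3253784179688, 12.382847785949707), (48.66512680053711, 67.29717254638672), 88.01785278320312) [676.4  14.  243.3]
scene L 44 120.7
scene R 36 120.3
[ 217.8 -384.7   -2.9] [  0.   -0.1 -19.9]
t 39.6 p [627.3   9.1 216.8] dir 90.4 q1,6 [-0.02 -1.6 ] w 19.6 F [-0.6  0.5 -3.6] gf 50.0
```

move_arm:
  moves:
    - [[22, -38, 0, 0, 0, -3, -0.9], [44, -78, 0, 0, 0, -6, -0.9], [66, -117, 0, 0, 0, -9, -0.9], [88, -156, 0, 0, 0, -12, -0.9], [110, -195, 0, 0, 0, -15, -0.9], [132, -234, 0, 0, 0, -18, -0.9], [154, -273, 0, 0, 0, -20, -0.9], [176, -312, 0, 0, 0, -20, -0.9], [198, -351, 0, 0, 0, -20, -0.9], [213, -377, 0, 0, 0, -20, -0.9]]

```text
time: 40.6
tool_pos: [0.4155, -0.3707, 0.2165]
orientation: [0.554, -3.091, -0.002]
force: [0.7, -0.1, -3.6]
width: 0.0201
grasp_force: 50.0
```

move_arm:
  moves:
    - [[5, -8, 0, 0, 0, 0, -0.9], [5, -8, 30, 0, 0, 0, -0.9], [5, -8, 75, 0, 0, 0, -0.9], [5, -8, 115, 0, 0, 0, -0.9], [5, -8, 140, 0, 0, 0, -0.9], [5, -8, 150, 0, 0, 0, -0.9], [5, -8, 150, 0, 0, 0, -0.9], [5, -8, 150, 0, 0, 0, -0.9]]

```text
time: 41.4
tool_pos: [0.4162, -0.3785, 0.0687]
orientation: [-0.557, 3.091, -0.001]
force: [0.2, 0.0, -3.4]
width: 0.0195
grasp_force: 50.0
```

```bash
python3 hd.py; python3 -c "
from h import *
plan((412,-377,31.5,110.3))"
```

```text
top headtop 176 ((463.99688720703125, -357.8299255371094), (33.318363189697266, 50.69190216064453), 22.552045822143555) [ 464.3 -353.8   97.2]
top L 38 122.9
top R 35 122.6
scene headtop 227 ((457.9661560058594, -359.5201721191406), (54.31040573120117, 50.07252502441406), 18.863182067871094) [ 462.7 -356.    94.5]
scene L 45 121.0
scene R 38 120.5
[ 3.6  3.4 37.8] [-0.1  0.1  0.1]
t 41.5 p [ 416.5 -378.8   69.3] dir 110.4 q1,6 [-0.78 -2.71] w 19.5 F [ 0.9 -0.  -3.5] gf 50.0
```

move_arm:
  moves:
    - [[4, 3, 15, 0, 0, 0, -0.9], [4, 3, 28, 0, 0, 0, -0.9], [4, 3, 35, 0, 0, 0, -0.9], [4, 3, 37, 0, 0, 0, -0.9], [4, 3, 37, 0, 0, 0, -0.9], [4, 3, 37, 0, 0, 0, -0.5], [4, 3, 37, 0, 0, 0, 0], [4, 3, 37, 0, 0, 0, 0.3], [4, 3, 37, 0, 0, 0, 0.3], [4, 3, 37, 0, 0, 0, 0.3]]

```text
time: 42.5
tool_pos: [0.411, -0.3769, 0.0311]
orientation: [-0.556, 3.092, -0.0]
force: [-0.3, -0.7, 1.2]
width: 0.0521
grasp_force: 0.0
```

move_arm:
  moves:
    - [[0, 0, 0, 0, 0, 0, 0.3], [0, 0, -15, 0, 0, 0, 0.3], [0, 0, -50, 0, 0, 0, 0.3], [0, 0, -95, 0, 0, 0, 0.3], [0, 0, -140, 0, 0, 0, 0.3], [0, 40, -170, 0, 0, 0, 0.3], [0, 85, -170, 0, 0, 0, 0.3], [0, 130, -170, 0, 0, 0, 0.3], [0, 170, -170, 0, 0, 0, 0.3], [0, 170, -170, 0, 0, 0, 0.3]]

```text
time: 43.5
tool_pos: [0.3495, -0.2141, 0.2012]
orientation: [0.559, -3.091, -0.001]
force: [1.0, -0.4, -0.1]
width: 0.0593
grasp_force: 0.0
```

```bash
python3 hd.py; python3 mal.py
```

```text
top L 41 122.2
top R 38 123.9
scene L 46 119.8
scene R 37 120.2
top head 254 [ 392.8 -380.9] [180.4  49. ] 19.9 z 0.053 mean [ 0.4548 -0.3574  0.0534]
top handle 142 [ 397.3 -379.6] [176.5  30.8] 31.2 z 0.038 mean [ 0.4019 -0.377   0.0381]
top end 20 [ 309. -412.] [ 9.7 16.3] 54.6 z 0.037 mean [ 0.31   -0.4122  0.0372]
top mat 1033 [ 467.7 -372.5] [202.4  93.6] 3.2 z 0.003 mean [ 0.5017 -0.3767  0.0032]
top panel 439 [624.1 -78.6] [276.2  23.3] 88.6 z 0.087 mean [ 0.6211 -0.0796  0.0869]
scene head 181 [ 456.1 -357.2] [51.2 50.3] 20.4 z 0.052 mean [ 0.4582 -0.3548  0.052 ]
scene handle 173 [ 393.3 -372.2] [180.2  46.8] 15.8 z 0.037 mean [ 0.3842 -0.3809  0.0373]
scene end 17 [ 323.4 -404.1] [50.1 19.1] 30.9 z 0.037 mean [ 0.3141 -0.41    0.0373]
scene mat 800 [ 464.3 -372.1] [214.5  96.4] 2.4 z 0.002 mean [ 0.4876 -0.3666  0.0024]
scene panel 186 [618.5 -75.6] [274.9  16. ] 85.6 z 0.086 mean [ 0.6194 -0.0707  0.0863]
```

View pics/scene_shut.png

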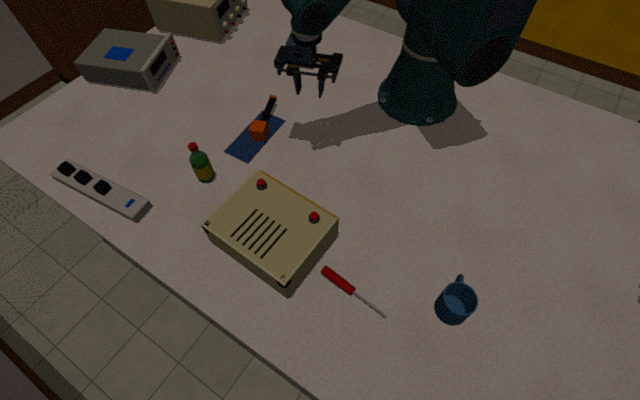

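The final view shows the drawer shut, both pins down at (261,183) and (314,216), the mallet head on the mat at (258,130), and the bottle, mug and screwdriver where they were.

```bash
python3 -c "
from h import *
print(job_done())"
```

```text
the job is handed in; nothing more can be done
None
```

The job is handed in: all five cartridges are in the shut drawer, standing on its floor with the middle one about 46 mm deeper after it was knocked aside. Both lock pins were knocked down with the mallet and stayed down, and the mallet is back with its head on the blue mat.

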